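# Square up an air-filter frame by its diagonals

## Robot

A 6-joint arm with a two-finger parallel gripper is mounted at the origin on the work surface. World frame = base frame: x ahead of the robot, y to its left, z up, the work surface at z = 0. Lengths are in m, angles in rad, forces in N, time in s.
With the tool pointing down it reaches from about 0.225 to 0.875 m from the base axis. Payload 3.4 kg.
Tool frame: the origin (TCP) lies at the very end of the fingers, on their centre line; the grasp point (between the pads) lies 19 mm behind it (grasp_offset is the distance from the TCP to the grasp point, in m); y points along the fingers, z is the direction in which the jaws open and shut, and the axes are right-handed (so a half turn about y gives the same grasp; the last joint's range is limited). The gripper opens to 85 mm and grips with 20 to 120 N. Pads are 22 mm wide; open, the fingers measure 114 mm over their backs; the gripper's body (76 mm by 85 mm) begins 54 mm behind the grasp point. The pads swing forward as they close: fully open they stand 13 mm farther back than shut.
Start: joints at [1.2, 0.276, 1.505, -0, 1.361, -0.121], TCP at [0.142, 0.557, 0.231] pointing down, gripper open.
Joint ranges: [-2.89, 2.89], [-0.75, 2.08], [0.22, 2.7], [-1.18, 4.32], [0.11, 2.71], [-2.7, 2.7]. Speed limits (rad/s): [2.57, 2.57, 3.14, 3.14, 3.14, 3.14].

## Interface

Orientations are given as a unit quaternion [w, x, y, z].
In Python, from rig import get_state, get_image, sign_off, grasp_offset gives the robot as it stands.
- The arm moves only by the shell command python3 -m jog 'ROWS' [FORCE]. ROWS is JSON, one flat list of numbers, 7 for each row, row after row: the closure in counts, from 0 (fully open) to 255 (shut), then the shift along the tool's x, y, z in cm, then the turn, a rotation vector about the tool's x, y, z in units of 8 degrees (1.0 is 8 degrees). In form: [jaw, tx, ty, tz, rx, ry, rz, jaw, tx, ty, tz, rx, ry, rz, ...]. A call has 1 to 12 rows; each row is the pose to reach, as a shift and turn from the pose commanded when the call began, along the tool's axes at that moment; what a row does not reach only later rows make up. A row lasts 1/8 s, in which the tool goes at most 62.5 mm and 10.7 degrees, less where a joint would pass 70% of its speed; a pose out of reach is approached as far as the arm can. A call with a gripper value outside its range is refused whole. The fingers move at their own pace and stop on an object; FORCE is the grip in N (left out, the last holds). Time passes only in rows, so rows that repeat a pose let the fingers close. It gives the time, the measured TCP pose, the force and the opening at its end, in the units of the state.
- get_state(): the state, without advancing time (a new reading comes with each control period).
- get_image(name): name is "scene" or "top" or "wrist"; returns a dict with "color" (420x560x3 uint8, blue, green, red), "mtx" (3x3 intrinsics, pixels), "R" (3x3) and "t" (3): a world point X has camera coordinates R X + t; the wrist camera has in their place "tool_from_camera" (4x4, takes a point from camera to tool coordinates, whose origin is the TCP and whose axes are the tool frame's). Camera axes: x right, y down, z forward; pixel columns grow to the right and rows downward; lengths in m; the calibration is good to about 2 mm. The wrist camera is an equidistant fisheye: a pixel r from the principal point sees the ray r / f radians off the axis. A picture is of the moment at which its call begins: read the wrist's pose just before it. There is no depth.
- sign_off(): hands the job in, once; it reports no verdict.
The state is a dict: "clock": time; "qpos": joint angles; "qd": joint speeds; "effort": joint torques, N m; "position": TCP position; "ee_rot": TCP orientation; "contact_force": force on the tool from outside, world axes, zero at the start; "moment": the same for the moment, N m; "width": finger opening in m.
Only numpy, scipy, OpenCV 4.12 (cv2) and the standard library are available. Lean on these libraries where they do the work, as an engineer would, in place of code of your own. Each camera call takes 0.05 s, during which the arm holds its last target.

## Task

Check the clamped-down aluminium filter frame for square with the telescopic rule: lay the rule flat inside the frame, heel point right in one corner, and gently pull its slide out until the nose point sits in the opposite corner without springing the frame - first between the near left and far right corners, then between the near right and far left corners. Only after both measurements, compare the two readings and, if they differ, ease the far rail sideways until the diagonals agree to within 4 mm. Leave the rule lying flat on the bench, inside the frame or beside it, and do not disturb the other things on the bench.

Things in the scene. Friction and masses are not known exactly. Their poses are not given: they have to be found in the camera images.
- frame: Aluminium filter frame lying flat: four square tubes 20 mm wide and high round a clear opening of 240 mm (near, far rails) by 170 mm (side rails). Origin: under the middle of the near rail, which two screw hold-downs (45 mm high, robot's side, 65 mm either side of the middle) hold fast. x axis: square across the frame, away from the robot; y: along the near rail to the left end; z up.
- near_left (a point): Inside corner of the frame, near-left seen from the robot (the robot's left, +y), 8 mm above the bench, the height of the rule's points; within 1 mm of where the inner faces meet. Axes as frame. The near corners never move.
- near_right (a point): Inside corner near-right, 240 mm from near_left along the near rail, 8 mm above the bench, axes as frame. The side rails turn stiffly about screws at the corners (260 mm apart along the near rail, 190 mm along each side rail), so the frame leans as a parallelogram, up to 0.13 rad either way.
- far_left (a point): Inside corner far-left, 8 mm above the bench; moves with the far rail. The frame is square when far_left is 170 mm straight across from near_left along the frame's x axis. At the start it is off by up to 19 mm to either side, or by next to nothing.
- far_right (a point): Inside corner far-right, 240 mm from far_left along the far rail, 8 mm above the bench; moves with the far rail.
- far_mid (a point): Middle of the far rail, at its half height (10 mm above the bench). The rail is 20 mm wide and 20 mm high, 280 mm long, always parallel to the near rail; it can be gripped across here. It takes about 8 N along its length to shift it; it stays where it is left.
- rule_heel (a point): Tip of the rule's heel point, a steel cone fixed to its channel, 8 mm above the bench. The telescopic rule is a loose steel channel 200 mm long, 16 mm wide, 13.5 mm high with an aluminium slide in it, 0.4 kg, lying flat; closed, 260 mm from point to point. It can be lifted, carried level and laid down by its thumb grip alone. x axis along the rule to the nose, z up.
- rule_nose (a point): Tip of the nose point, on the outer end of the slide, 8 mm above the bench when the rule lies flat.
- rule_grip (a point): Centre of the black thumb grip fixed on the slide: a block 40 mm long (along the rule), 24 mm wide, 24 mm high, underside 15 mm and top 39 mm above the bench when the rule lies flat, wider than the channel below it. Always 120 mm behind the nose tip; 140 mm ahead of the heel tip with the rule closed, 195 mm fully drawn out. x along the rule to the nose, z up.
- slide (a joint): How far the slide is drawn out, in m: 0 closed, 0.055 at its stop; point to point is 0.260 m plus this. Growing moves nose and thumb grip away from the heel. It slides with 0.8 N of friction, less than the channel's friction on the bench (so the channel stays put when the slide is drawn), and stays where it is left.
- sanitiser: Bystander: clear pump bottle, 66 mm across, 172 mm high; origin at the centre of its underside.
- tube_rack: Bystander: white rack with capped tubes, 90 x 200 mm, 91 mm high; origin at the centre of its underside.
- scanner: Bystander: hand scanner on a round foot, 90 mm across, 180 mm high; origin at the centre of its underside.
- filter_pad: Bystander: pleated filter pad with a card border, 166 x 236 mm, 18 mm high, lying flat beyond the frame; origin at the centre of its underside.

How it is judged:
By the outcome, as a careful person would: the job done as asked, in the order asked, and still so for the second after the job is handed in, with the robot touching nothing.
It also fails if it takes over 61 s, if anything falls off the work surface, if the arm or the gripper's body presses on something with over 40 N, if the wrist force passes 120 N, or if a joint passes its speed limit or range.

## Working session

There is one attempt and no reset: what is moved stays moved. The work goes in short steps, Python scripts to look and compute and a shell command to move; the robot and the scene stay as the last step left them, time stands still between calls to the robot, and variables do not carry over. Pictures are saved under pics/ and viewed, and the job is handed in when it is done.

```bash
ls; mkdir -p pics
python3 - <<'E'
from rig import *
import cv2
s=get_state();print({k:(v if not hasattr(v,'tolist') else v.tolist()) for k,v in s.items()}, grasp_offset)
for n in ("scene","top","wrist"):
    im=get_image(n);cv2.imwrite(f"pics/{n}0.png",im["color"])
    print(n,{k:im[k].tolist() for k in im if k!="color"})
E
```

```text
pics
{'clock': 0.0, 'qpos': [1.200011699480702, 0.27657850129978834, 1.5061537755830254, -1.4418453751255578e-05, 1.3606929874332199, -0.1210122547170738], 'qd': [0.00014853843324792647, 0.000796034736872602, 8.868442687134801e-05, 0.0017537659311312646, -0.0025843531066899253, 5.245065287751636e-05], 'effort': [0.0006793334978283383, -41.67801260948181, -24.58166778087616, 2.292129238412599e-05, 0.010879008332267404, 2.1342255536183075e-05], 'position': [0.1419508431529546, 0.5566467485056908, 0.2304408926678582], 'ee_rot': [-0.7009699175095891, 0.7022292150997939, -0.0882302903834488, 0.08792451345204778], 'contact_force': [0.08939220109109615, 0.5952060087752591, 0.0754552512031474], 'moment': [0.014379914621000484, 0.030697618710887234, -0.034792210150468954], 'width': 0.08533577945378298} 0.0187
scene {'mtx': [[440.0765042423352, 0.0, 283.1931715594239], [0.0, 440.0765042423352, 206.67495082996666], [0.0, 0.0, 1.0]], 'R': [[-0.2946916734947752, 0.9555748832086863, -0.005784475218578946], [0.7104988047463472, 0.21505619757389716, -0.6700315517489224], [-0.6390213345631434, -0.201
[... 249 characters left out ...]
172052550625, -0.9994991043486058, 0.011413893303968182], [-0.9848565179475013, 0.027129303060254302, -0.17123562705169681], [0.17084020490020213, -0.01629543868078173, -0.9851639879065097]], 't': [0.004659427360777961, 0.5764759305310083, 1.1933568416570486]}
wrist {'mtx': [[325.19226210127806, 0.0, 284.5917882505287], [0.0, 325.19226210127806, 209.26342654039325], [0.0, 0.0, 1.0]], 'tool_from_camera': [[-0.0005617645485001884, 0.9526978837266779, 0.3039184541341636, -0.07721743280403755], [0.0010298088728728594, -0.3039177897900013, 0.9526977047011526, -0.14232029215076944], [0.9999993119569013, 0.0008481697166358095, -0.0008103664938663766, -0.00018098922596065936], [0.0, 0.0, 0.0, 1.0]]}
```

View pics/top0.png

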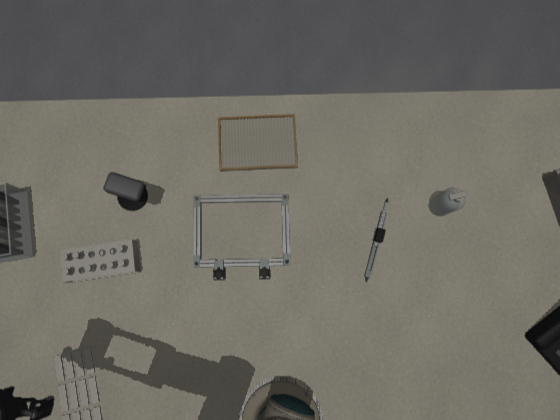

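View pics/scene0.png

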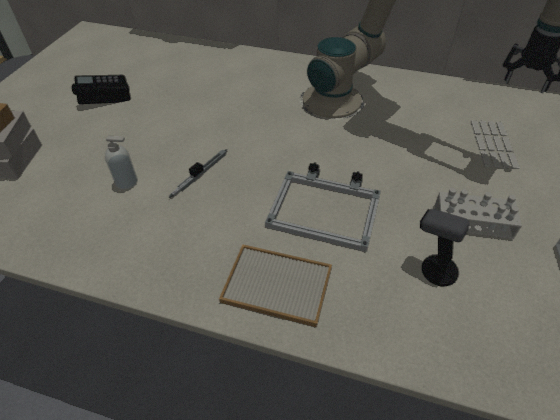

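View pics/wrist0.png

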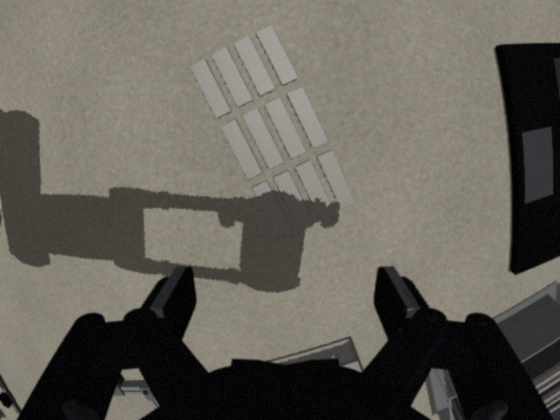

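The top view shows the frame at cols 193-291, rows 195-267. The rule runs from (387,200) to (367,280) with its grip at (379,235). The sanitiser stands at (450,200), the pad lies beyond the frame, and the scanner and rack are on the left. Next I'll take rough positions.

```bash
cat > h.py <<'E'
import numpy as np, cv2
from rig import *
from scipy.spatial.transform import Rotation as Rn
def tool(s=None):
    s=s or get_state(); q=np.array(s["ee_rot"],float)
    T=np.eye(4);T[:3,:3]=Rn.from_quat([q[1],q[2],q[3],q[0]]).as_matrix();T[:3,3]=s["position"];return T
def shot(n,fn):
    T=tool(); im=get_image(n); cv2.imwrite(f"pics/{fn}.png",im["color"])
    d={k:np.array(im[k]) for k in im}; d["T"]=T; np.savez(f"pics/{fn}.npz",**d); return d
def load(fn): return dict(np.load(f"pics/{fn}.npz"))
def ray(d,u,v):
    K=d["mtx"]; a=(u-K[0,2])/K[0,0]; b=(v-K[1,2])/K[1,1]
    if "R" in d:
        c=-d["R"].T@d["t"]; r=d["R"].T@np.array([a,b,1.])
    else:
        th=np.hypot(a,b); k=np.sin(th)/th if th>1e-9 else 1
        M=d["T"]@d["tool_from_camera"]; c=M[:3,3]; r=M[:3,:3]@np.array([a*k,b*k,np.cos(th)])
    return c,r/np.linalg.norm(r)
def onz(d,u,v,z):
    c,r=ray(d,u,v); return c+r*(z-c[2])/r[2]
def proj(d,X):
    K=d["mtx"];X=np.asarray(X,float)
    if "R" in d: p=d["R"]@X+d["t"]; p=p/p[2]; return K[0,0]*p[0]+K[0,2],K[1,1]*p[1]+K[1,2]
    M=np.linalg.inv(d["T"]@d["tool_from_camera"]); p=M[:3,:3]@X+M[:3,3]
    th=np.arctan2(np.hypot(p[0],p[1]),p[2]); n=np.hypot(p[0],p[1])+1e-12
    return K[0,0]*th*p[0]/n+K[0,2],K[1,1]*th*p[1]/n+K[1,2]
def rows(target_p, target_yaw_deg, T=None):
    "shift (cm, tool axes) and turn (8deg units) for pointing-down pose; yaw = direction of tool z (jaw) in the plane"
    T=tool() if T is None else T
    a=np.radians(target_yaw_deg); y=np.array([0,0,-1.]); z=np.array([np.cos(a),np.sin(a),0]); x=np.cross(y,z)
    R=np.c_[x,y,z]; best=None
    for f in (1,-1):
        RR=R@np.diag([f,1,f]); rv=Rn.from_matrix(T[:3,:3].T@RR).as_rotvec()
        t=T[:3,:3].T@(np.asarray(target_p)-T[:3,3])*100
        print("shift",t.round(2),"turn",(np.degrees(rv)/8).round(3),"flip",f)
E
python3 - <<'E'
from h import *
im=get_image("top");s=get_image("scene")
np.savez("pics/top0.npz",**im);np.savez("pics/scene0.npz",**s)
for n,(u,v),z in [("nose",(387,200),.008),("heel",(367,280),.008),("grip",(379,235),.039),("fNL",(195,265),.02),("fNR",(290,265),.02),("fFL",(197,198),.02),("fFR",(286,197),.02),("san",(437,208),0),("pad",(258,142),.018)]:
    print(n,onz(im,u,v,z).round(3))
T=tool();print(T.round(3))
c=im["color"][180:300,180:400]
cv2.imwrite("pics/topcrop.png",cv2.resize(c,(792,432),interpolation=cv2.INTER_CUBIC))
E
```

```text
nose [ 0.612 -0.338  0.008]
heel [ 0.377 -0.263  0.008]
grip [ 0.504 -0.299  0.039]
fNL [0.434 0.232 0.02 ]
fNR [ 0.426 -0.041  0.02 ]
fFL [0.631 0.227 0.02 ]
fFR [ 0.627 -0.036  0.02 ]
san [ 0.585 -0.489  0.   ]
pad [0.799 0.043 0.018]
[[ 0.969 -0.     0.247  0.142]
 [-0.247 -0.001  0.969  0.557]
 [-0.    -1.    -0.001  0.231]
 [ 0.     0.     0.     1.   ]]
```

View pics/topcrop.png

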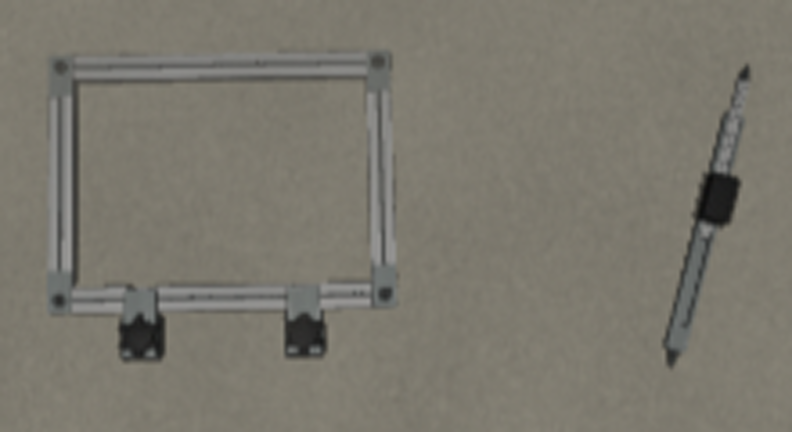

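Run:
```python
from h import *
rows([0.46,0.09,0.22],75.7)
rows([0.50,-0.30,0.2],75.7)
```

```text
shift [ 42.35   1.12 -37.39] turn [ 0.006 -0.001 -0.001] flip 1
shift [ 42.35   1.12 -37.39] turn [1.0000e-03 2.2499e+01 9.0000e-03] flip -1
shift [ 55.86   3.15 -74.19] turn [ 0.006 -0.001 -0.001] flip 1
shift [ 55.86   3.15 -74.19] turn [1.0000e-03 2.2499e+01 9.0000e-03] flip -1
```

```bash
python3 -m jog '[90,4.2,0.1,-3.7,0,0,0,90,8.5,0.2,-7.5,0,0,0,90,12.7,0.3,-11.2,0,0,0,90,16.9,0.4,-15,0,0,0,90,21.2,0.6,-18.7,0,0,0,90,25.4,0.7,-22.4,0,0,0,90,29.6,0.8,-26.2,0,0,0,90,33.9,0.9,-29.9,0,0,0,90,38.1,1,-33.7,0,0,0,90,42.4,1.1,-37.4,0,0,0,90,42.4,1.1,-37.4,0,0,0,90,42.4,1.1,-37.4,0,0,0]' 30
python3 - <<'E'
from h import *
print(get_state()["qd"].round(4) if hasattr(get_state()["qd"],'round') else get_state()["qd"])
shot("wrist","w1")
E
```

```text
clock: 1.75
position: [0.46, 0.0901, 0.22]
ee_rot: [0.702, -0.701, 0.089, -0.088]
contact_force: [-0.3, 0.8, -0.0]
width: 0.0554
[ 0.0299 -0.0115  0.0095  0.0006 -0.0005 -0.0004]
```

View pics/w1.png

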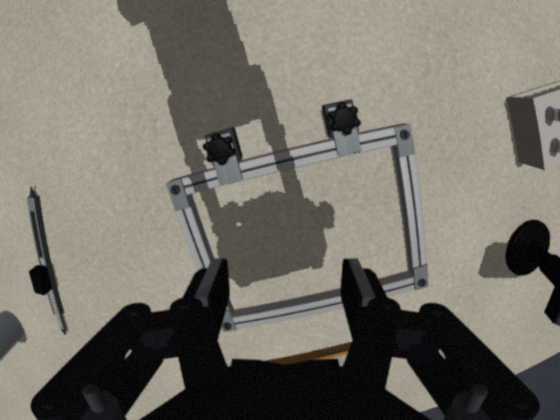

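The wrist view shows all four corner screws: near right (175,188), near left (404,134), far left (421,283) and far right (228,326). The rule runs from heel (34,190) to nose (65,332), with its grip at (40,279). I'll zoom in to refine these.

Run:
```python
from h import *
d=load("w1"); im=d["color"]
t=[]
for (u,v,w) in [(404,134,20),(175,188,20),(421,283,20),(228,326,20)]:
    t.append(cv2.resize(im[v-w:v+w,u-w:u+w],(380,280),interpolation=cv2.INTER_CUBIC))
cv2.imwrite("pics/c1.png",np.vstack([np.hstack(t[:2]),np.hstack(t[2:])]))
cv2.imwrite("pics/c2.png",cv2.resize(im[175:345,10:110],(340,578),interpolation=cv2.INTER_CUBIC))
```

```text
(no output)
```

View pics/c1.png

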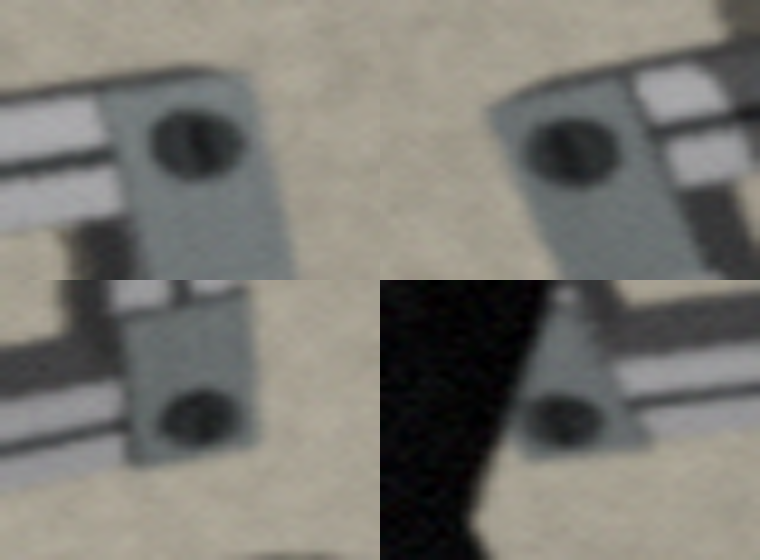

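View pics/c2.png

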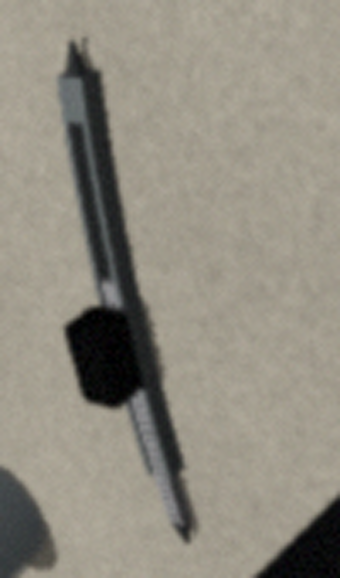

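Run:
```python
from h import *
d=load("w1")
P={n:onz(d,u-.4,v-.4,z) for n,u,v,z in [("NL",404.8,134.7,.021),("NR",175.3,189.7,.021),("FL",421.9,282.3,.021),("FR",227.5,325.7,.021),("heel",31.5,186.2,.008),("nose",65,334.7,.008)]}
for n in P: print(n,P[n].round(4))
D=lambda a,b:np.linalg.norm((P[a]-P[b])[:2]).round(4)
print(D("NL","NR"),D("FL","FR"),D("NL","FL"),D("NR","FR"),D("NL","FR"),D("NR","FL"),"rule",D("heel","nose"))
y=P["NL"]-P["NR"];y/=np.linalg.norm(y);x=np.array([y[1],-y[0],0])
print("frame yaw x",np.degrees(np.arctan2(x[1],x[0])), "lean",(P["FL"]-P["NL"])@y,(P["FR"]-P["NR"])@y)
r=P["nose"]-P["heel"];print("rule yaw",np.degrees(np.arctan2(r[1],r[0])), "grip from nose",P["nose"]-r/np.linalg.norm(r)*.12)
# check of the same points in top image
t=load("top0")
for n in P: print(n,np.round(proj(t,P[n]),1))
```

```text
NL [0.4395 0.2299 0.021 ]
NR [ 0.4369 -0.0317  0.021 ]
FL [0.6295 0.229  0.021 ]
FR [ 0.6274 -0.0315  0.021 ]
heel [ 0.3719 -0.2575  0.008 ]
nose [ 0.6189 -0.3402  0.008 ]
0.2616 0.2606 0.19 0.1905 0.322 0.3241 rule 0.2604
frame yaw x -0.5561855651347737 lean 0.0009684000250865302 0.0020058765686795585
rule yaw -18.508553690672052 grip from nose [ 0.50506517 -0.30209817  0.008     ]
NL [195.8 263.1]
NR [286.7 261.3]
FL [196.3 198.3]
FR [284.6 196.7]
heel [365.2 281.9]
nose [387.5 197.6]
```

Run:
```python
from h import *
d=load("w1");print(proj(d,[.505,-.302,.039]),proj(d,[.505,-.302,.015]))
rows([0.505,-.302,0.12],71.5)
```

```text
(np.float64(35.70740938127858), np.float64(283.30905316127655)) (np.float64(44.51622447676979), np.float64(275.95883385903414))
shift [ 14.09   9.98 -36.94] turn [-0.003  0.526 -0.009] flip 1
shift [ 14.09   9.98 -36.94] turn [-1.3000e-02 -2.1974e+01  4.0000e-03] flip -1
```

```bash
python3 -m jog '[90,2.4,1,-5.2,0,0.1,0,90,4.7,2.5,-10.4,0,0.2,0,90,7.1,4,-15.6,0,0.3,0,90,9.4,5.5,-20.8,0,0.4,0,90,11.8,7.5,-26,0,0.5,0,90,14.1,9,-31.5,0,0.53,0,90,14.1,10,-36.9,0,0.53,0,90,14.1,10,-36.9,0,0.53,0,90,14.1,10,-36.9,0,0.53,0]'
python3 - <<'E'
from h import *
shot("wrist","w2"); rows([.505,-.302,.009],71.5)
E
```

```text
clock: 2.92
position: [0.5061, -0.3005, 0.1203]
ee_rot: [0.698, -0.697, 0.114, -0.113]
contact_force: [-0.5, 0.0, 0.3]
width: 0.0554
shift [-0.07 11.16 -0.22] turn [-0.007  0.007 -0.001] flip 1
shift [-0.07 11.16 -0.22] turn [-1.0000e-03 -2.2493e+01  1.1000e-02] flip -1
```

View pics/w2.png

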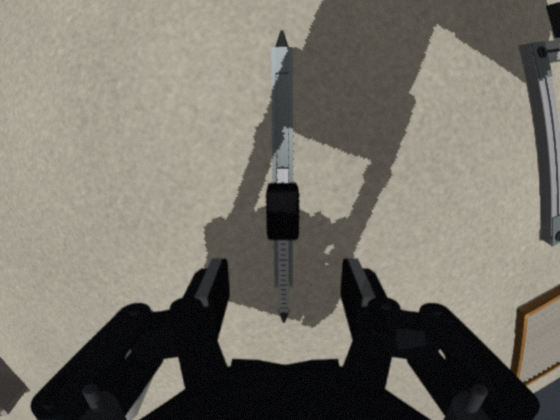

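The rule lies straight along the tool axis: heel tip (281,32), nose tip (284,320), grip (283,211).

Run:
```python
from h import *
d=load("w2")
h=onz(d,281,31.5,.008);n=onz(d,284,320.5,.008);r=n-h;L=np.linalg.norm(r)
print(h.round(4),n.round(4),L,np.degrees(np.arctan2(r[1],r[0])),(n-r/L*.12).round(4),proj(d,n-r/L*.12+[0,0,.031]))
g=n-r/L*.12; g[2]=.009
rows(g,np.degrees(np.arctan2(r[1],r[0]))+90)
```

```text
[ 0.3733 -0.2593  0.008 ] [ 0.6165 -0.3382  0.008 ] 0.2556263629565684 -17.96699830542723 [ 0.5023 -0.3012  0.008 ] (np.float64(282.39813522989795), np.float64(212.56541059988794))
shift [-0.35 11.16 -0.22] turn [-0.007 -0.059 -0.001] flip 1
shift [-0.35 11.16 -0.22] turn [ 1.0000e-03  2.2441e+01 -1.1000e-02] flip -1
```

```bash
python3 -m jog '[90,-0.2,3,0,0,0,0,90,-0.2,6,0,0,0,0,90,-0.2,9,0,0,0,0,90,-0.2,11.1,0,0,0,0,90,-0.2,11.1,0,0,0,0,160,-0.2,11.1,0,0,0,0,255,-0.2,11.1,0,0,0,0,255,-0.2,11.1,0,0,0,0,255,-0.2,11.1,0,0,0,0,255,-0.2,11.1,0,0,0,0,255,-0.2,11.1,0,0,0,0]' 30
python3 - <<'E'
from h import *
s=get_state();print(s["position"],s["contact_force"],s["width"])
E
```

```text
clock: 4.35
position: [0.5052, -0.302, 0.0108]
ee_rot: [-0.698, 0.698, -0.113, 0.115]
contact_force: [0.2, 2.5, 6.4]
width: 0.0236
[ 0.50517277 -0.30198138  0.01081641] [0.2388292  2.48968767 6.41510008] 0.023574831689300853
```

```bash
python3 -m jog '[255,0,-0.8,0,0,0,0,255,0,-2.4,0,0,0,0,255,0,-4.2,0,0,0,0,255,0,-5.6,0,0,0,0,255,0,-6,0,0,0,0,255,0,-6,0,0,0,0,255,0,-6,0,0,0,0]' 40
python3 - <<'E'
from h import *
s=get_state();print(s["position"],s["contact_force"],s["width"],s["moment"])
shot("wrist","w3")
E
```

```text
clock: 5.22
position: [0.5036, -0.3014, 0.0686]
ee_rot: [0.698, -0.698, 0.114, -0.114]
contact_force: [0.1, -0.1, -3.7]
width: 0.0233
[ 0.50355911 -0.30141482  0.06859543] [ 0.11545686 -0.05843585 -3.65826985] 0.023306189183029628 [-0.00151915 -0.08890831 -0.04112222]
```

View pics/w3.png

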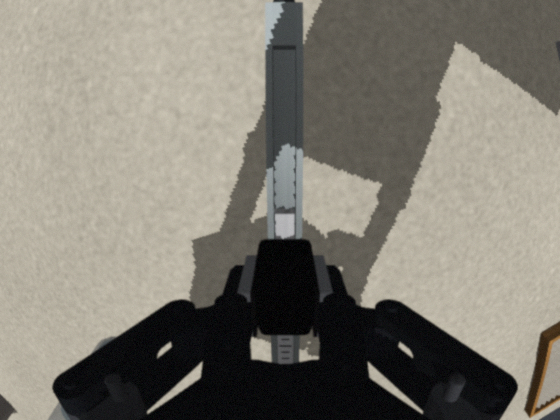

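```bash
cat >> h.py <<'E'
def toolpt(d,u,v,yt):
    "cast wrist pixel onto plane tool y = yt, tool coords"
    dd=dict(d);dd["T"]=np.eye(4);c,r=ray(dd,u,v);return c+r*(yt-c[1])/r[1]
E
python3 - <<'E'
from h import *
d=load("w3")
print("grip rear edge",toolpt(d,285,240,-.0285)); print("front?",toolpt(d,285,333,-.0285))
print("channel end",toolpt(d,285,3,.010-.0135),"sides",toolpt(d,267,60,-.0035),toolpt(d,302,60,-.0035))
print("sides near grip",toolpt(d,267,205,-.0035),toolpt(d,302,205,-.0035))
c=d["color"];cv2.imwrite("pics/c3.png",cv2.resize(c[0:60,240:330],(720,480),interpolation=cv2.INTER_CUBIC))
cv2.imwrite("pics/c3b.png",cv2.resize(c[195:345,230:340],(528,600),interpolation=cv2.INTER_CUBIC)*2)
E
```

```text
grip rear edge [-2.86263530e-02 -2.85000000e-02 -6.47389756e-05]
front? [ 1.66170080e-02 -2.85000000e-02 -1.38383139e-05]
channel end [-0.12404361 -0.0035     -0.00012828] sides [-0.09826188 -0.0035     -0.00762427] [-0.09826639 -0.0035      0.00697534]
sides near grip [-0.03490085 -0.0035     -0.00810884] [-0.03491467 -0.0035      0.00752517]
```

View pics/c3.png

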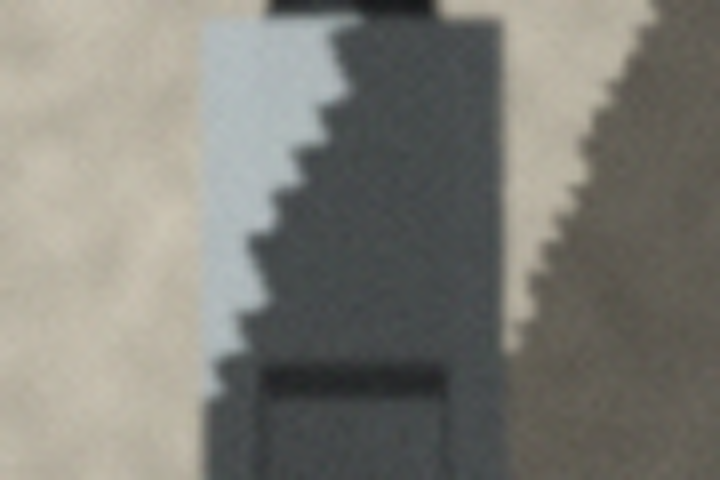

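View pics/c3b.png

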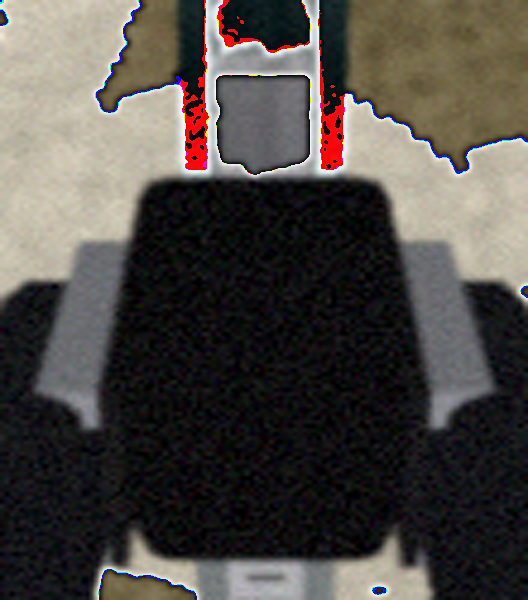

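Run:
```python
from h import *
d=load("w3")
print(toolpt(d,285,240,-.0045)[0]+.02, toolpt(d,285,335,-.0285)[0]-.02, toolpt(d,284,2.3,-.0035)[0])
NL=np.array([.4495,.2199]);FR=np.array([.6174,-.0215]);v=FR-NL;L=np.linalg.norm(v);u=v/L
print(L,np.degrees(np.arctan2(u[1],u[0])))
p=NL+u*.1485
rows([*p,.085],np.degrees(np.arctan2(u[1],u[0]))+90)
```

```text
0.0016169206347096017 -0.0022013168904188966 -0.12437666790437546
0.29404824434095844 -55.18037903006075
shift [-9.8  -1.61 38.84] turn [-1.000e-03  4.578e+00 -1.200e-02] flip 1
shift [-9.8  -1.61 38.84] turn [-1.5000e-02 -1.7922e+01  1.0000e-03] flip -1
```

```bash
python3 -m jog '[255,-0.25,-0.5,1,0,0.1,0,255,-0.75,-1,3,0,0.35,0,255,-1.5,-1.5,6,0,0.7,0,255,-2.5,-1.6,10,0,1.15,0,255,-3.6,-1.6,14.4,0,1.65,0,255,-4.7,-1.6,18.8,0,2.2,0,255,-5.8,-1.6,23,0,2.7,0,255,-6.9,-1.6,27.2,0,3.2,0,255,-7.9,-1.6,31,0,3.65,0,255,-8.7,-1.6,34.5,0,4.05,0,255,-9.3,-1.6,37,0,4.35,0,255,-9.65,-1.6,38.4,0,4.5,0]'
python3 -m jog '[255,-0.15,0,0.4,0,0.08,0,255,-0.15,0,0.4,0,0.08,0,255,-0.15,0,0.4,0,0.08,0]'
python3 - <<'E'
from h import *
s=get_state();print(s["position"],s["contact_force"],s["width"])
d=shot("wrist","w4");shot("top","t4")
NL=np.array([.4495,.2199]);FR=np.array([.6174,-.0215]);u=(FR-NL)/np.linalg.norm(FR-NL)
print("yaw toolx",np.degrees(np.arctan2(d["T"][1,0],d["T"][0,0])))
print((d["T"][:2,3]-NL)@u, (d["T"][:2,3]-NL)@[-u[1],u[0]])
E
```

```text
clock: 6.78
position: [0.5342, 0.095, 0.0854]
ee_rot: [0.629, -0.628, 0.324, -0.324]
contact_force: [0.2, -0.4, -3.6]
width: 0.0233
clock: 7.15
position: [0.537, 0.0959, 0.0853]
ee_rot: [-0.626, 0.627, -0.328, 0.328]
contact_force: [1.0, -0.3, -3.7]
width: 0.0235
[0.53699383 0.09592126 0.08529107] [ 0.95347757 -0.29825212 -3.68154623] 0.023516752345708308
yaw toolx -55.22010517356644
0.15173932470371393 0.0010371772367596126
```

View pics/w4.png

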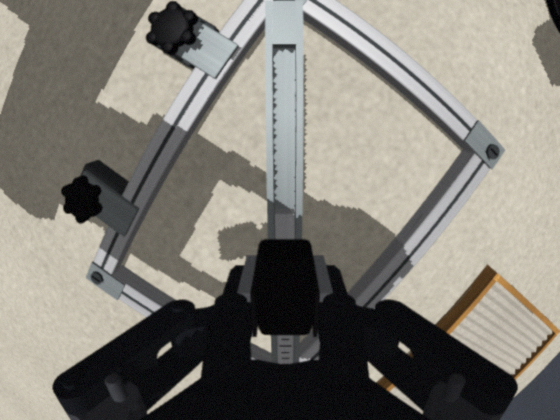

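```bash
python3 -m jog '[255,0,0.8,0,0,0,0,255,0,2.2,0,0,0,0,255,0,3.8,0,0,0,0,255,0,5.4,0,0,0,0,255,0,6.6,0,0,0,0,255,0,7.0,0,0,0,0,255,0,7.2,0,0,0,0,255,0,7.2,0,0,0,0,255,0,7.2,0,0,0,0]'
python3 - <<'E'
from h import *
s=get_state();print(s["position"],s["contact_force"],s["moment"])
d=load("w4")
for n,(u,v) in dict(NR=(97,277),FL=(492,152)).items(): print(n,onz(d,u,v,.021))
E
```

```text
clock: 8.38
position: [0.5375, 0.0965, 0.0138]
ee_rot: [0.627, -0.626, 0.327, -0.328]
contact_force: [0.3, -0.7, -3.5]
width: 0.0231
[0.53754118 0.09653945 0.01379927] [ 0.27033408 -0.67704864 -3.52243264] [-0.1064291  -0.05396511  0.02364097]
NR [ 0.43663309 -0.03222951  0.021     ]
FL [0.63067218 0.22862995 0.021     ]
```

```bash
python3 -m jog '[255,0,0.15,0,0,0,0,255,0,0.3,0,0,0,0,255,0,0.3,0,0,0,0]'; python3 -m jog '[255,0,0.08,0,0,0,0,255,0,0.08,0,0,0,0]'
```

```text
clock: 8.75
position: [0.5374, 0.0965, 0.0109]
ee_rot: [0.627, -0.627, 0.327, -0.328]
contact_force: [-1.0, -0.6, 2.5]
width: 0.0237
clock: 9.0
position: [0.5374, 0.0963, 0.0108]
ee_rot: [0.627, -0.627, 0.327, -0.328]
contact_force: [-2.7, -1.3, 8.4]
width: 0.0235
```

```bash
python3 -m jog '[255,0,-0.1,0,0,0,0,255,0,-0.12,0,0,0,0,255,0,-0.12,0,0,0,0]'; python3 -m jog '[255,-0.25,0,0,0,0,0,255,-0.5,0,0,0,0,0,255,-0.5,0,0,0,0,0]'
python3 - <<'E'
from h import *
d=shot("wrist","w5");shot("top","t5")
s=get_state();print(s["contact_force"]@d["T"][:3,:3],s["position"])
E
```

```text
clock: 9.38
position: [0.5374, 0.0964, 0.0109]
ee_rot: [0.627, -0.627, 0.327, -0.328]
contact_force: [-1.8, -1.1, 2.3]
width: 0.0233
clock: 9.75
position: [0.535, 0.1008, 0.0109]
ee_rot: [0.627, -0.626, 0.327, -0.328]
contact_force: [2.2, -2.1, 1.8]
width: 0.0237
[ 3.01167022 -0.80250213  0.12409569] [0.53502669 0.10077317 0.01084909]
```

View pics/w5.png

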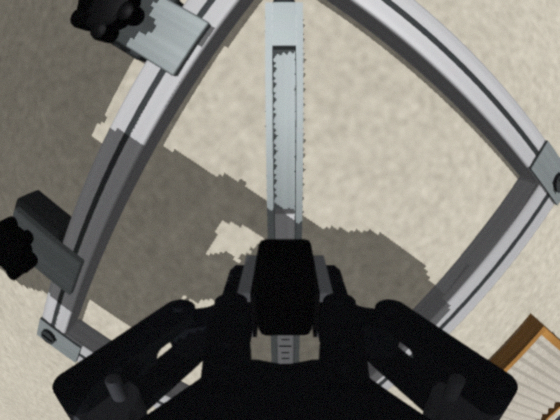

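```bash
python3 -m jog '[255,-0.15,0,0,0,0,0,255,-0.2,0,0,0,0,0]';  python3 -m jog '[255,-0.1,0,0,0,0,0,255,-0.15,0,0,0,0,0]'
```

```text
clock: 10.1
position: [0.5336, 0.1023, 0.0109]
ee_rot: [0.627, -0.626, 0.327, -0.328]
contact_force: [2.5, -1.9, 1.7]
width: 0.0234
clock: 10.35
position: [0.5326, 0.1034, 0.0108]
ee_rot: [0.627, -0.627, 0.327, -0.328]
contact_force: [2.5, -3.0, 3.0]
width: 0.0235
```

```bash
python3 -m jog '[255,-0.1,0,0,0,0,0,255,-0.1,0,0,0,0,0]';  python3 -m jog '[255,-0.1,0,0,0,0,0,255,-0.1,0,0,0,0,0]'
python3 - <<'E'
from h import *
shot("top","t6");shot("scene","s6")
im=cv2.imread("pics/t6.png");cv2.imwrite("pics/t6c.png",cv2.resize(im[185:285,185:305],(720,600),interpolation=cv2.INTER_CUBIC))
E
```

```text
clock: 10.6
position: [0.5319, 0.1043, 0.0109]
ee_rot: [0.627, -0.627, 0.327, -0.328]
contact_force: [2.6, -3.2, 3.1]
width: 0.0232
clock: 10.85
position: [0.5316, 0.1048, 0.0109]
ee_rot: [-0.627, 0.627, -0.327, 0.328]
contact_force: [3.5, -4.4, 3.1]
width: 0.0232
```

View pics/t6c.png

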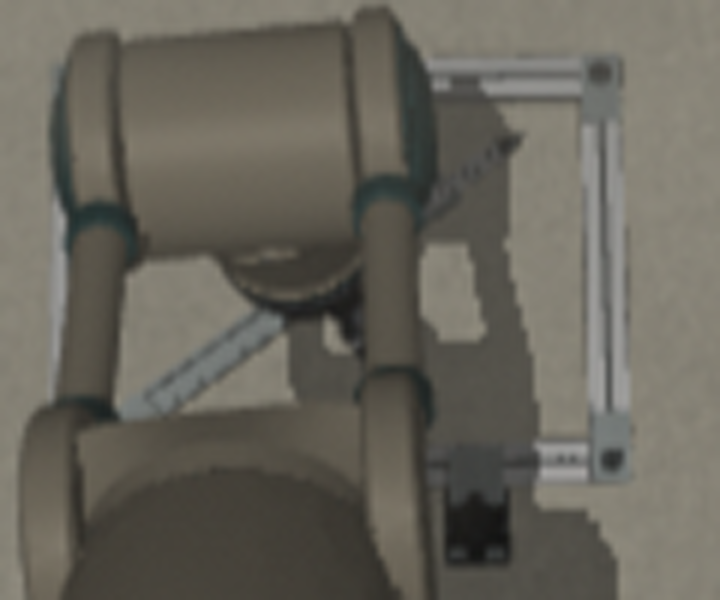

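```bash
python3 -m jog '[255,-0.1,0,0,0,0,0,255,-0.1,0,0,0,0,0]'
python3 - <<'E'
from h import *
im=cv2.imread("pics/s6.png");cv2.imwrite("pics/s6c.png",cv2.resize(im[160:260,250:390],(800,571),interpolation=cv2.INTER_CUBIC))
E
```

```text
clock: 11.2
position: [0.5315, 0.1051, 0.0109]
ee_rot: [-0.627, 0.627, -0.327, 0.328]
contact_force: [4.7, -6.7, 2.3]
width: 0.0233
```

View pics/s6c.png

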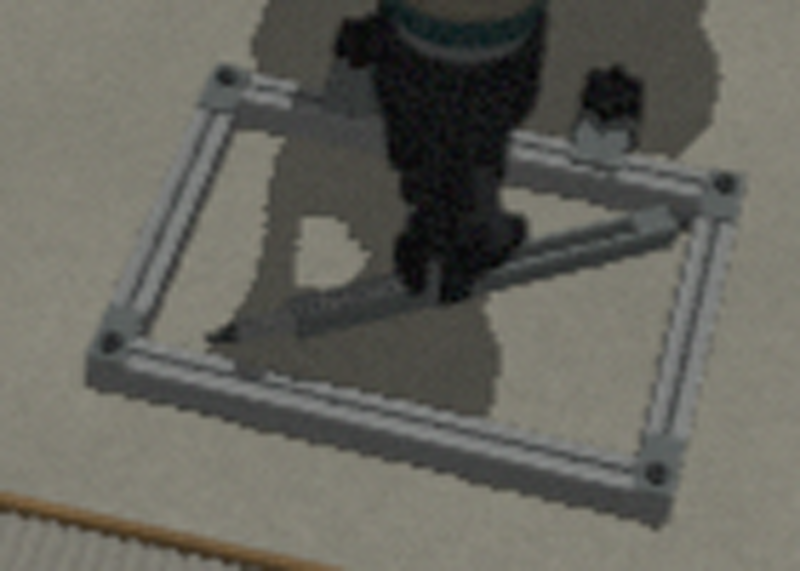

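```bash
python3 - <<'E'
from h import *
T=tool();NL=np.array([.4495,.2199]);FR=np.array([.6174,-.0215]);u=(FR-NL)/np.linalg.norm(FR-NL)
print("yaw toolx",np.degrees(np.arctan2(T[1,0],T[0,0])))
p=T[:2,3]-NL;print(p@u,p@[-u[1],u[0]],T[:3,3], (FR-T[:2,3]-.12*T[:2,0]), T[:3,:3].T@np.r_[FR-T[:2,3]-.12*T[:2,0],0])
E
python3 -m jog '[255,0.3,0,0,0,0,0,255,0.8,0,0,0,0,0,255,1.3,0,0,0,0,0,255,1.8,0,0,0,0,0,255,2.2,0,0,0,0,0,255,2.5,0,0,0,0,0,255,2.7,0,0,0,0,0,255,2.7,0,0,0,0,0]'
python3 - <<'E'
from h import *
d=shot("top","t7");shot("scene","s7");shot("wrist","w7")
T=tool();NL=np.array([.4495,.2199]);FR=np.array([.6174,-.0215]);u=(FR-NL)/np.linalg.norm(FR-NL)
p=T[:2,3]-NL;print(p@u,p@[-u[1],u[0]],T[:3,3],get_state()["contact_force"]@T[:3,:3])
im=cv2.imread("pics/t7.png");a=cv2.resize(im[185:235,255:305],(400,400),interpolation=cv2.INTER_CUBIC)
im=cv2.imread("pics/s7.png");b=cv2.resize(im[200:250,255:305],(400,400),interpolation=cv2.INTER_CUBIC)
cv2.imwrite("pics/c7.png",np.hstack([a,b]))
E
```

```text
yaw toolx -55.14404112433785
0.14106376495379455 0.0017524546155246697 [0.53148535 0.10509382 0.01087591] [ 0.01733297 -0.02812307] [ 3.29835347e-02  6.91024107e-05 -1.84952406e-03]
clock: 12.2
position: [0.5463, 0.0838, 0.0108]
ee_rot: [0.627, -0.626, 0.328, -0.328]
contact_force: [1.9, 1.0, 4.3]
width: 0.0233
0.1670354525710402 0.0017953571718399906 [0.54635027 0.08379676 0.01084798] [-0.05354219 -4.7940492   2.16454993]
```

View pics/c7.png

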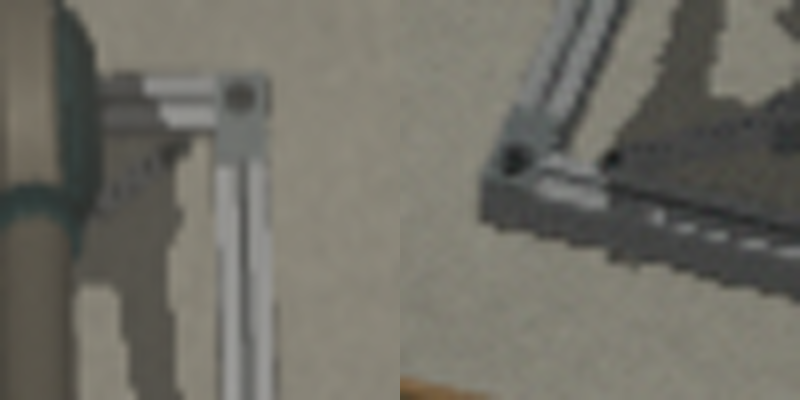

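View pics/w7.png

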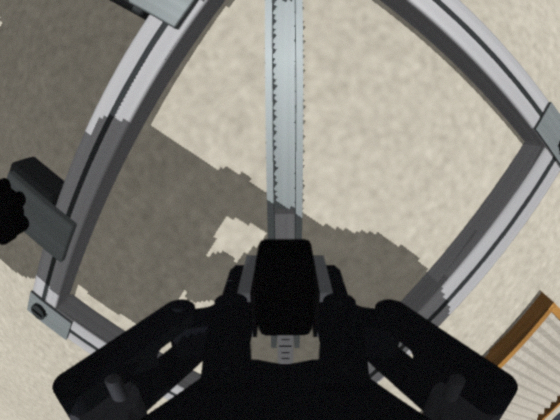

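Run:
```python
from h import *
t=load("t7");s=load("s7")
print("nose top",onz(t,278.5-.5,203.4-.5,.008)); 
im=t["color"];a=cv2.resize(im[190:215,268:298],(720,600),interpolation=cv2.INTER_CUBIC)
cv2.imwrite("pics/c7a.png",np.clip(a.astype(float)*1.6,0,255))
im=s["color"];a=cv2.resize(im[205:235,260:296],(720,600),interpolation=cv2.INTER_CUBIC)
cv2.imwrite("pics/c7b.png",np.clip(a.astype(float)*1.6,0,255))
```

```text
nose top [ 0.61175003 -0.01178458  0.008     ][ WARN:0@0.938] global loadsave.cpp:1063 imwrite_ Unsupported depth image for selected encoder is fallbacked to CV_8U.
```

View pics/c7a.png

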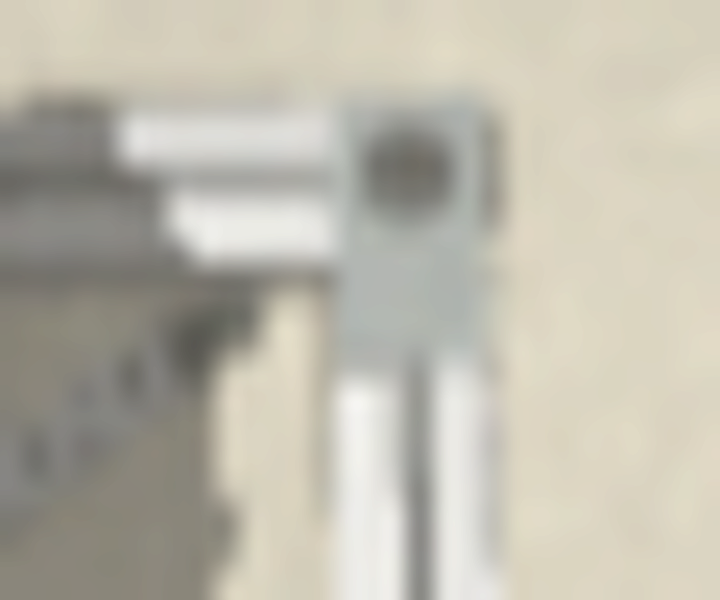

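View pics/c7b.png

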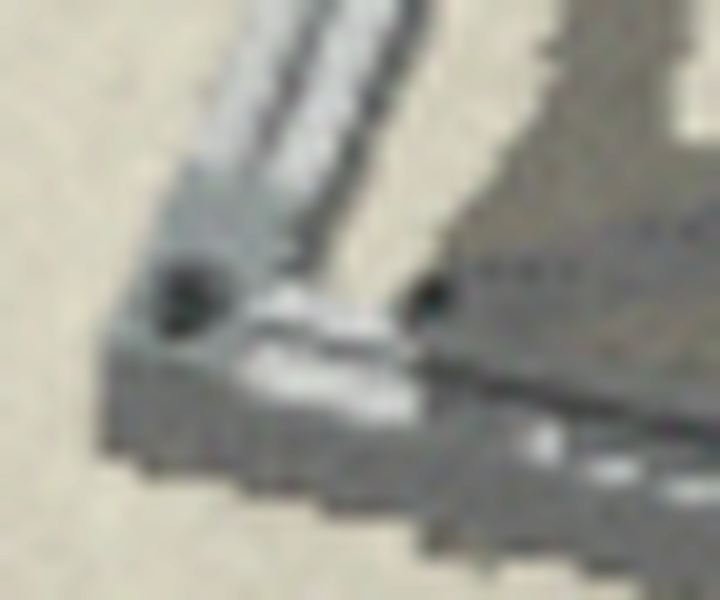

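Run:
```python
from h import *
t=load("t7")
print("nose",onz(t,278.1,202.6,.008),"corner top",onz(t,281.5,200.7,.02),"screw",onz(t,284.6,196.6,.021))
T=tool();print("nose by tool", T[:3,3]+T[:3,0]*.12, T[:3,3]+T[:3,0]*.1215)
NL=np.array([.4495,.2199])
```

```text
nose [ 0.61265302 -0.01210944  0.008     ] corner top [ 0.61574397 -0.0221318   0.02      ] screw [ 0.62766026 -0.03165935  0.021     ]
nose by tool [ 0.61483282 -0.01474328  0.01086303] [ 0.61568885 -0.01597503  0.01086321]
```

```bash
python3 -m jog '[255,0.2,-0.03,-0.05,0,0.02,0,255,0.4,-0.05,-0.1,0,0.05,0,255,0.5,-0.05,-0.1,0,0.05,0,255,0.5,-0.05,-0.1,0,0.05,0]'
cat > chk.py <<'E'
from h import *
import sys
T=tool();s=get_state();print("F tool",(s["contact_force"]@T[:3,:3]).round(2),"nose",(T[:3,3]+T[:3,0]*.12).round(4),"yaw",np.degrees(np.arctan2(T[1,0],T[0,0])).round(2),"clk",s["clock"])
n=sys.argv[1];r0,c0=int(sys.argv[2]),int(sys.argv[3]);r1,c1=int(sys.argv[4]),int(sys.argv[5])
t=shot("top","t"+n);s=shot("scene","s"+n)
a=cv2.resize(t["color"][r0:r0+25,c0:c0+25],(400,400),interpolation=cv2.INTER_CUBIC)
b=cv2.resize(s["color"][r1:r1+25,c1:c1+25],(400,400),interpolation=cv2.INTER_CUBIC)
cv2.imwrite(f"pics/c{n}.png",cv2.convertScaleAbs(np.hstack([a,b]),alpha=1.6))
E
python3 chk.py 8 190 268 207 262
```

```text
clock: 12.85
position: [0.5478, 0.0789, 0.0109]
ee_rot: [-0.625, 0.626, -0.33, 0.33]
contact_force: [1.2, 1.9, -0.4]
width: 0.0232
F tool [-0.86  0.42  2.06] nose [ 0.6156 -0.0201  0.0108] yaw -55.61 clk 12.85
```

View pics/c8.png

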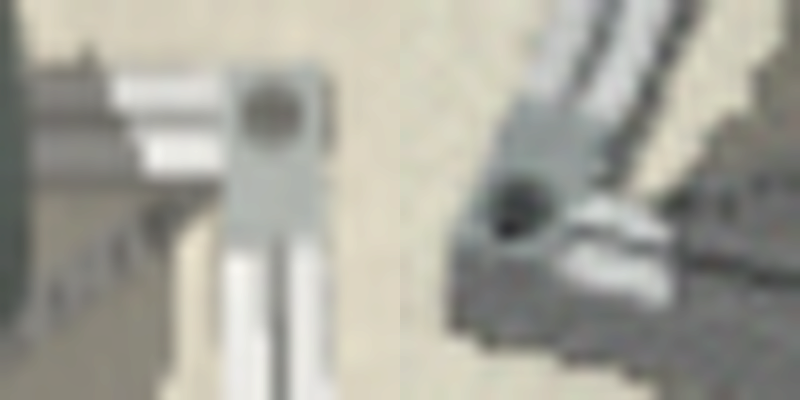

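```bash
python3 -m jog '[255,0.1,0,0,0,0,0,255,0.15,0,0,0,0,0]';python3 -m jog '[255,0.1,0,0,0,0,0,255,0.1,0,0,0,0,0]'; python3 chk.py 9 190 268 207 262
```

```text
clock: 13.2
position: [0.5482, 0.0778, 0.0109]
ee_rot: [-0.625, 0.626, -0.33, 0.329]
contact_force: [0.9, 1.8, 0.0]
width: 0.0233
clock: 13.45
position: [0.5485, 0.0772, 0.0109]
ee_rot: [-0.625, 0.626, -0.33, 0.329]
contact_force: [-0.0, 3.7, -0.7]
width: 0.0236
F tool [-3.05  0.66  2.05] nose [ 0.6163 -0.0218  0.0107] yaw -55.6 clk 13.45
```

View pics/c9.png

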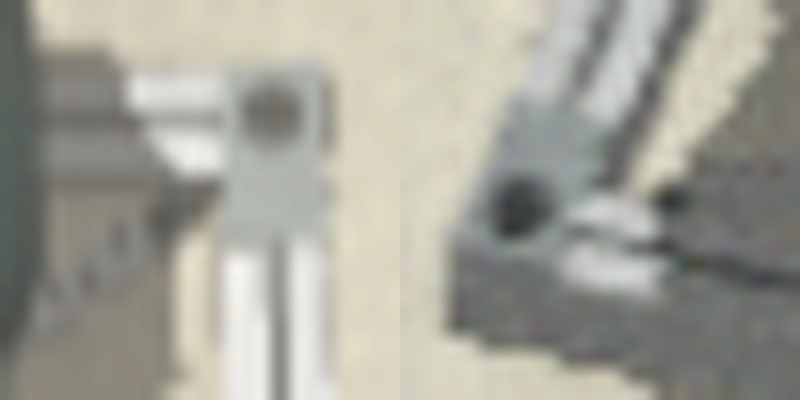

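```bash
python3 -m jog '[255,0.03,0,0,0,0,0,255,0.03,0,0,0,0,0]';python3 - <<'E'
from h import *
T=tool();s=get_state();print("F tool",(s["contact_force"]@T[:3,:3]).round(2),"nose",(T[:3,3]+T[:3,0]*.12).round(4),T[:3,3])
E
```

```text
clock: 13.8
position: [0.5486, 0.077, 0.0109]
ee_rot: [-0.625, 0.626, -0.33, 0.329]
contact_force: [-2.4, 2.7, -0.7]
width: 0.0233
F tool [-3.53  0.67 -0.45] nose [ 0.6164 -0.022   0.0107] [0.54863119 0.07703132 0.01091548]
```

```bash
python3 -m jog '[255,-0.03,0,0,0,0,0,255,-0.03,0,0,0,0,0,255,-0.03,0,0,0,0,0,255,-0.03,0,0,0,0,0]';python3 chk.py 10 190 268 185 358
```

```text
clock: 14.3
position: [0.5487, 0.077, 0.011]
ee_rot: [-0.625, 0.626, -0.33, 0.329]
contact_force: [-3.9, 2.7, -2.6]
width: 0.0235
F tool [-4.44  2.59 -1.7 ] nose [ 0.6165 -0.022   0.0108] yaw -55.59 clk 14.3
```

View pics/c10.png

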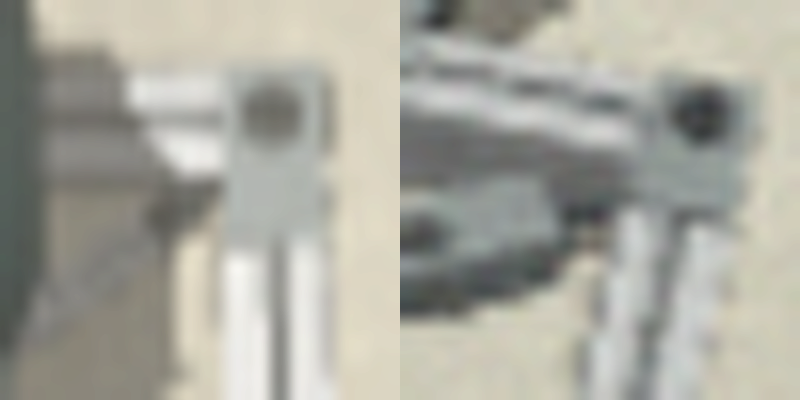

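```bash
python3 -m jog '[255,-0.2,0,0,0,0,0,255,-0.6,0,0,0,0,0,255,-1.1,0,0,0,0,0,255,-1.6,0,0,0,0,0,255,-2.1,0,0,0,0,0,255,-2.6,0,0,0,0,0,255,-3,0,0,0,0,0,255,-3.1,0,0,0,0,0,255,-3.1,0,0,0,0,0]'
python3 -m jog '[255,0,-0.6,0,0,0,0,255,0,-2,0,0,0,0,255,0,-3.6,0,0,0,0,255,0,-5.2,0,0,0,0,255,0,-6.4,0,0,0,0,255,0,-7,0,0,0,0,255,0,-7,0,0,0,0]'
python3 - <<'E'
from h import *
T=tool();s=get_state();print("F tool",(s["contact_force"]@T[:3,:3]).round(2),T[:3,3])
NR=np.array([.4468,-.0220]);FL=np.array([.6201,.2188]);v=FL-NR;u=v/np.linalg.norm(v);yw=np.degrees(np.arctan2(u[1],u[0]));print(np.linalg.norm(v),yw)
rows([*(NR+u*.151),.081],yw+90)
shot("wrist","w11")
E
```

```text
clock: 15.52
position: [0.5318, 0.1028, 0.0112]
ee_rot: [0.626, -0.625, 0.33, -0.33]
contact_force: [-0.1, 0.1, -5.3]
width: 0.0238
clock: 16.4
position: [0.5321, 0.1027, 0.0817]
ee_rot: [0.626, -0.625, 0.33, -0.33]
contact_force: [-0.5, -0.4, -3.9]
width: 0.0236
F tool [ 0.1   3.93 -0.62] [0.53213063 0.10265425 0.0816657 ]
0.2966774848214808 54.258024028525654
shift [0.34 0.07 0.12] turn [-2.0000e-03 -1.3732e+01  8.0000e-03] flip 1
shift [0.34 0.07 0.12] turn [-7.000e-03  8.768e+00 -2.000e-03] flip -1
```

View pics/w11.png

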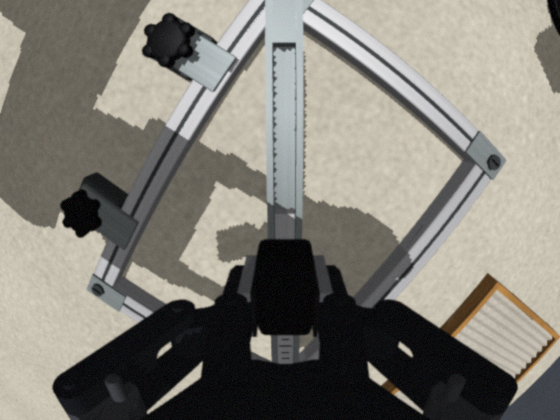

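```bash
python3 -m jog '[255,0.1,0,0,0,-0.4,0,255,0.2,0,0.1,0,-1.2,0,255,0.34,0,0.12,0,-2.2,0,255,0.34,0,0.12,0,-3.4,0,255,0.34,0,0.12,0,-4.6,0,255,0.34,0,0.12,0,-5.8,0,255,0.34,0,0.12,0,-7,0,255,0.34,0,0.12,0,-8.2,0,255,0.34,0,0.12,0,-9.4,0,255,0.34,0,0.12,0,-10.6,0,255,0.34,0,0.12,0,-11.8,0,255,0.34,0,0.12,0,-12.7,0]'
python3 -m jog '[255,0,0,0,0,-0.6,0,255,0,0,0,0,-0.95,0,255,0,0,0,0,-1.03,0,255,0,0,0,0,-1.03,0]'
python3 - <<'E'
from h import *
T=tool();s=get_state();print("F tool",(s["contact_force"]@T[:3,:3]).round(2),T[:3,3],s["qpos"])
NR=np.array([.4468,-.0220]);FL=np.array([.6201,.2188]);v=FL-NR;u=v/np.linalg.norm(v);yw=np.degrees(np.arctan2(u[1],u[0]));print(np.linalg.norm(v),yw,np.degrees(np.arctan2(T[1,0],T[0,0])))
rows([*(NR+u*.151),.081],yw+90)
shot("wrist","w12")
E
```

```text
clock: 17.95
position: [0.5342, 0.1005, 0.0803]
ee_rot: [0.651, -0.65, -0.277, 0.278]
contact_force: [-0.6, 0.1, -3.6]
width: 0.0234
clock: 18.45
position: [0.5345, 0.1005, 0.0808]
ee_rot: [0.63, -0.629, -0.322, 0.322]
contact_force: [-0.5, -0.5, -3.9]
width: 0.0233
F tool [-0.71  3.86  0.08] [0.53453226 0.10052942 0.08077802] [ 5.78049826e-02  3.57981621e-01  1.79283872e+00  2.62523103e-04
  9.91641539e-01 -2.45931363e+00]
0.2966774848214808 54.258024028525654 54.21204387244565
shift [ 0.03 -0.02 -0.04] turn [-0.006 -0.006 -0.003] flip 1
shift [ 0.03 -0.02 -0.04] turn [ 4.0000e-03  2.2494e+01 -9.0000e-03] flip -1
```

View pics/w12.png

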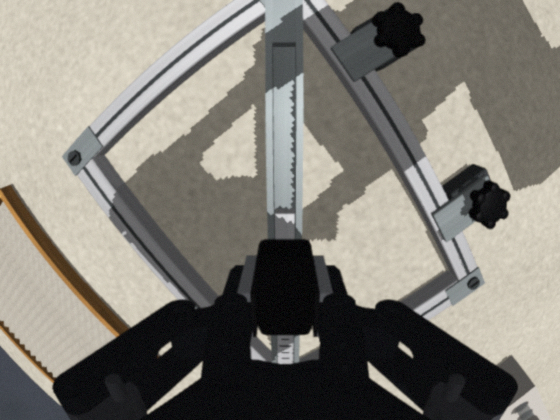

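The arm has turned the rule onto the second diagonal. The far right screw shows at (75,157) and the near left screw at (474,284).

```bash
python3 - <<'E'
from h import *
d=load("w12");print("FR",onz(d,75,157,.021),"NL",onz(d,474,284,.021))
d=load("w11");print("NR",onz(d,98,290,.021),"FL",onz(d,492,162,.021))
E
python3 -m jog '[255,0,0.8,0,0,0,0,255,0,2.2,0,0,0,0,255,0,3.8,0,0,0,0,255,0,5.4,0,0,0,0,255,0,6.4,0,0,0,0,255,0,6.8,0,0,0,0,255,0,6.95,0,0,0,0,255,0,6.95,0,0,0,0]'
python3 -m jog '[255,-0.2,0,0,0,0,0,255,-0.5,0,0,0,0,0,255,-0.7,0,0,0,0,0,255,-0.7,0,0,0,0,0]'
python3 - <<'E'
from h import *
T=tool();s=get_state();print("F tool",(s["contact_force"]@T[:3,:3]).round(2),T[:3,3])
NR=np.array([.4468,-.0220]);print(np.linalg.norm(T[:2,3]-NR))
E
```

```text
FR [ 0.62712173 -0.03185387  0.021     ] NL [0.4383288  0.23275913 0.021     ]
NR [ 0.43705633 -0.03325922  0.021     ] FL [0.62947334 0.22817883 0.021     ]
clock: 19.5
position: [0.5352, 0.1005, 0.012]
ee_rot: [-0.629, 0.629, 0.323, -0.322]
contact_force: [1.0, -1.0, -4.7]
width: 0.0233
clock: 20.0
position: [0.5307, 0.0947, 0.0118]
ee_rot: [0.629, -0.629, -0.322, 0.322]
contact_force: [0.1, 0.9, -4.0]
width: 0.0233
F tool [0.83 3.96 0.46] [0.53073843 0.09471703 0.01184268]
0.14376552395826
```

```bash
python3 -m jog '[255,0,0.08,0,0,0,0,255,0,0.1,0,0,0,0,255,-0.1,0.1,0,0,0,0,255,-0.2,0.1,0,0,0,0]'; python3 -m jog '[255,-0.1,0,0,0,0,0,255,-0.1,0,0,0,0,0]'
python3 - <<'E'
from h import *
T=tool();s=get_state();print("F tool",(s["contact_force"]@T[:3,:3]).round(2),T[:3,3])
NR=np.array([.4468,-.0220]);print(np.linalg.norm(T[:2,3]-NR))
E
```

```text
clock: 20.5
position: [0.5303, 0.0937, 0.0109]
ee_rot: [0.629, -0.629, -0.323, 0.322]
contact_force: [1.2, 2.6, -3.2]
width: 0.0234
clock: 20.75
position: [0.5303, 0.0932, 0.011]
ee_rot: [0.63, -0.629, -0.323, 0.321]
contact_force: [0.9, 5.0, -1.8]
width: 0.0234
F tool [4.61 1.8  2.19] [0.53025085 0.0931991  0.0109927 ]
0.1422493442052712
```

```bash
python3 -m jog '[255,-0.07,0,0,0,0,0,255,-0.07,0,0,0,0,0]';python3 chk.py 13 250 272 170 270
python3 - <<'E'
from h import *
print(tool()[:3,3])
E
```

```text
clock: 21.0
position: [0.5303, 0.093, 0.0111]
ee_rot: [0.63, -0.629, -0.323, 0.32]
contact_force: [2.9, 5.8, -1.8]
width: 0.0238
F tool [6.38 1.86 1.04] nose [0.6005 0.1903 0.0116] yaw 54.16 clk 21.0
[0.53028056 0.0929912  0.01111488]
```

View pics/c13.png

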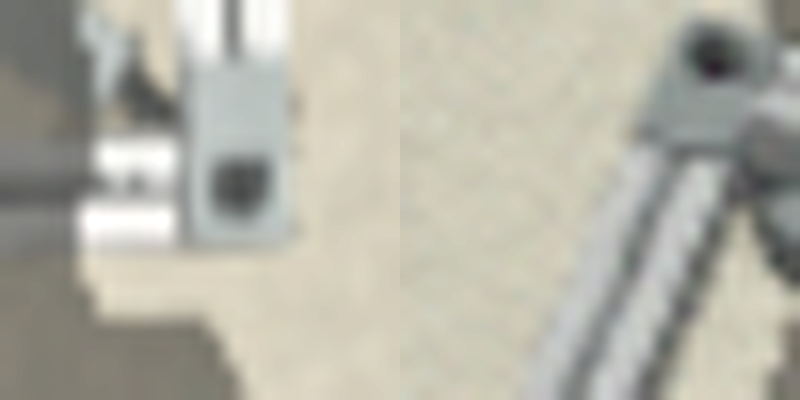

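```bash
python3 -m jog '[255,0.3,0,0,0,0,0,255,0.8,0,0,0,0,0,255,1.3,0,0,0,0,0,255,1.8,0,0,0,0,0,255,2.3,0,0,0,0,0,255,2.7,0,0,0,0,0,255,2.9,0,0,0,0,0,255,2.9,0,0,0,0,0]';python3 chk.py 14 190 188 225 355;python3 - <<'E'
from h import *
print(tool()[:3,3])
E
```

```text
clock: 22.1
position: [0.546, 0.1158, 0.0109]
ee_rot: [0.629, -0.629, -0.323, 0.322]
contact_force: [0.5, 0.9, 2.8]
width: 0.0229
F tool [ 1.04 -2.8   0.07] nose [0.6161 0.2131 0.011 ] yaw 54.25 clk 22.1
[0.5458997  0.11561202 0.01085978]
```

View pics/c14.png

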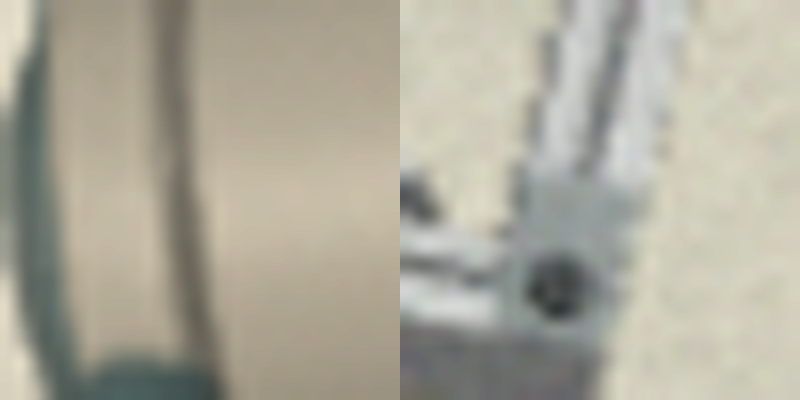

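Run:
```python
from h import *
s=load("s14")
im=s["color"];cv2.imwrite("pics/c14b.png",cv2.convertScaleAbs(cv2.resize(im[222:252,340:380],(800,600),interpolation=cv2.INTER_CUBIC),alpha=1.6))
for p in [(.6161,.2131,.008),(.6199,.2186,.008),(.6199,.2186,.02),(.6299,.2286,.021)]: print(p,np.round(proj(s,p),1))
```

```text
(0.6161, 0.2131, 0.008) [358.2 240.6]
(0.6199, 0.2186, 0.008) [360.  242.2]
(0.6199, 0.2186, 0.02) [360.5 239.3]
(0.6299, 0.2286, 0.021) [363.7 242.9]
```

View pics/c14b.png

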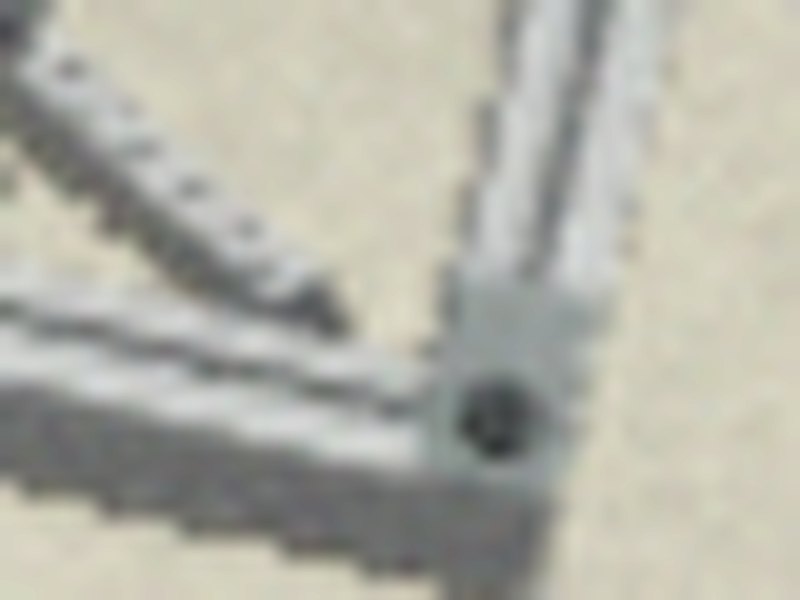

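```bash
python3 -m jog '[255,0.2,-0.03,0,0,0,0,255,0.35,-0.03,0,0,0,0,255,0.4,-0.03,0,0,0,0]'; python3 -m jog '[255,0.1,0,0,0,0,0,255,0.1,0,0,0,0,0]'
python3 - <<'E'
from h import *
T=tool();s=get_state();print("F tool",(s["contact_force"]@T[:3,:3]).round(2),"nose",(T[:3,3]+T[:3,0]*.12).round(4),T[:3,3])
E
```

```text
clock: 22.58
position: [0.5479, 0.1185, 0.0109]
ee_rot: [-0.629, 0.629, 0.322, -0.322]
contact_force: [0.7, -0.7, 0.9]
width: 0.023
clock: 22.82
position: [0.5486, 0.1194, 0.0109]
ee_rot: [-0.629, 0.629, 0.322, -0.322]
contact_force: [0.6, -1.5, -0.8]
width: 0.0234
F tool [-0.89  0.8  -1.39] nose [0.6187 0.2168 0.0109] [0.54855596 0.11943314 0.01088218]
```

```bash
python3 -m jog '[255,0.1,0,0,0,0,0,255,0.1,0,0,0,0,0]'; python3 -m jog '[255,0.1,0,0,0,0,0,255,0.1,0,0,0,0,0]'
python3 - <<'E'
from h import *
T=tool();s=get_state();print("F tool",(s["contact_force"]@T[:3,:3]).round(2),"nose",(T[:3,3]+T[:3,0]*.12).round(4),T[:3,3])
E
```

```text
clock: 23.08
position: [0.5489, 0.1202, 0.0109]
ee_rot: [-0.629, 0.629, 0.322, -0.323]
contact_force: [1.0, -2.5, -0.3]
width: 0.0233
clock: 23.32
position: [0.5492, 0.1208, 0.0109]
ee_rot: [0.629, -0.629, -0.322, 0.323]
contact_force: [-0.6, -2.6, 0.5]
width: 0.0234
F tool [-2.52 -0.49 -1.03] nose [0.6193 0.2182 0.0108] [0.54919255 0.12082634 0.01089893]
```

```bash
python3 -m jog '[255,0.06,0,0,0,0,0,255,0.06,0,0,0,0,0]'
python3 - <<'E'
from h import *
T=tool();s=get_state();print("F tool",(s["contact_force"]@T[:3,:3]).round(2),"nose",(T[:3,3]+T[:3,0]*.12).round(4),T[:3,3])
E
```

```text
clock: 23.58
position: [0.5494, 0.1213, 0.0109]
ee_rot: [0.629, -0.629, -0.322, 0.323]
contact_force: [-1.8, -3.2, 0.7]
width: 0.0236
F tool [-3.67 -0.74 -0.38] nose [0.6195 0.2187 0.0108] [0.54938834 0.12127721 0.01089061]
```

```bash
python3 -m jog '[255,0.02,0,0,0,0,0,255,0.02,0,0,0,0,0,255,0.02,0,0,0,0,0,255,0.02,0,0,0,0,0]'; python3 chk.py 15 190 188 225 355
python3 - <<'E'
from h import *
T=tool();print(T[:3,3])
a=np.array([.53148,.10509]);b=np.array([.54865,.0770]);c=np.array([.53028,.09299])
print(.26+np.linalg.norm(a-b),.26+np.linalg.norm(T[:2,3]-c))
s=load("s15");im=s["color"];cv2.imwrite("pics/c15b.png",cv2.convertScaleAbs(cv2.resize(im[160:260,260:385],(750,600),interpolation=cv2.INTER_CUBIC),alpha=1.6))
E
```

```text
clock: 24.08
position: [0.5495, 0.1215, 0.0109]
ee_rot: [0.629, -0.629, -0.322, 0.323]
contact_force: [-2.3, -4.5, 0.8]
width: 0.023
F tool [-5.01 -0.82 -0.82] nose [0.6196 0.2189 0.0108] yaw 54.26 clk 24.075
[0.54951076 0.12149266 0.01089123]
0.29292198353684057 0.29438348204024517
```

View pics/c15b.png

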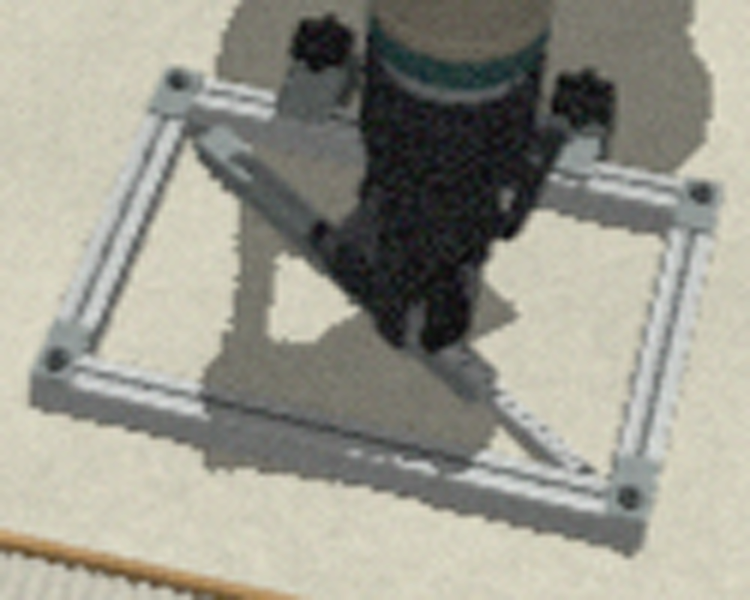

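```bash
python3 -m jog '[255,-0.15,0,0,0,0,0,255,-0.3,0,0,0,0,0,255,-0.3,0,0,0,0,0,200,-0.3,0,0,0,0,0,90,-0.3,0,0,0,0,0,90,-0.3,0,0,0,0,0,90,-0.3,0,0,0,0,0]'
python3 -m jog '[90,0,-1,0,0,0,0,90,0,-4,0,0,0,0,90,0,-9,0,0,0,0,90,0,-14,0,0,0,0,90,-4,-17,0,0,0,0,90,-8,-20,0,0,0,0,90,-8,-20,0,0,0,0,90,-8,-20,0,0,0,0]'
python3 - <<'E'
from h import *
shot("wrist","w16");shot("scene","s16");shot("top","t16");print(get_state()["qd"])
E
```

```text
clock: 25.05
position: [0.5486, 0.1192, 0.0112]
ee_rot: [-0.629, 0.629, 0.323, -0.322]
contact_force: [0.4, 0.2, -0.4]
width: 0.0551
clock: 26.05
position: [0.5017, 0.0545, 0.2112]
ee_rot: [0.629, -0.629, -0.323, 0.322]
contact_force: [0.6, -0.1, -0.0]
width: 0.0551
[ 0.00132883  0.00594627 -0.00141016 -0.00320851  0.0017762  -0.00129834]
```

View pics/w16.png

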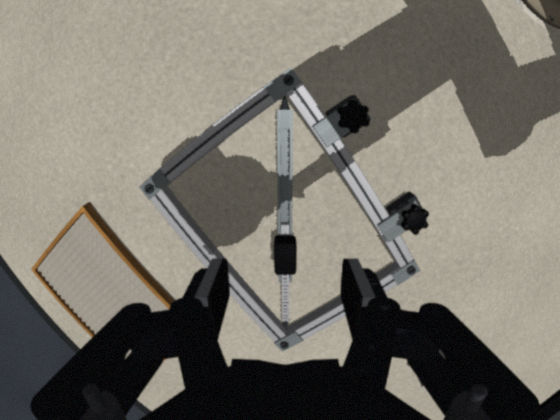

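All four screws and the rule are clear now. The screws are near right (288,79), far right (151,187), far left (284,345) and near left (410,270). The rule lies along the near-right to far-left diagonal. I'll measure the lean from the screw centroids.

Run:
```python
from h import *
def cen(d,u,v,w=8):
    g=cv2.cvtColor(d["color"],cv2.COLOR_BGR2GRAY).astype(float)[v-w:v+w+1,u-w:u+w+1]
    ys,xs=np.mgrid[-w:w+1,-w:w+1]; m=(np.hypot(xs,ys)<=6)
    med=np.median(g[m]); k=np.clip(med*0.8-g,0,None)*m
    return u+(k*xs).sum()/k.sum(), v+(k*ys).sum()/k.sum()
def go(d,px):
    P={};
    for n,(u,v) in px.items():
        c=cen(d,u,v); c=cen(d,int(round(c[0])),int(round(c[1]))); P[n]=onz(d,*c,.0215); print(n,np.round(c,1),P[n].round(4))
    D=lambda a,b:np.linalg.norm((P[a]-P[b])[:2]).round(4)
    print("NL-FR",D("NL","FR"),"NR-FL",D("NR","FL"),"sides",D("NL","NR"),D("FL","FR"),D("NL","FL"),D("NR","FR"))
go(load("w16"),dict(NR=(288,79),FR=(151,187),FL=(284,345),NL=(410,270)))
go(load("w1"),dict(NL=(404,134),NR=(175,189),FL=(422,282),FR=(227,325)))
im=load("w16")["color"]
t=[cv2.resize(im[v-16:v+16,u-16:u+16],(380,300),interpolation=cv2.INTER_CUBIC) for u,v in [(288,79),(151,187),(284,345),(410,270)]]
cv2.imwrite("pics/c16.png",cv2.convertScaleAbs(np.vstack([np.hstack(t[:2]),np.hstack(t[2:])]),alpha=1.3))
t=load("t16")["color"];cv2.imwrite("pics/t16c.png",cv2.convertScaleAbs(cv2.resize(t[180:280,180:310],(780,600),interpolation=cv2.INTER_CUBIC),alpha=1.4))
```

```text
NR [287.8  79.9] [ 0.4369 -0.0312  0.0215]
FR [148.9 188.3] [ 0.6271 -0.0315  0.0215]
FL [284.  344.3] [0.629  0.2288 0.0215]
NL [410.9 269.7] [0.4387 0.2298 0.0215]
NL-FR 0.3221 NR-FL 0.3233 sides 0.261 0.2603 0.1903 0.1902
NL [404.8 134.1] [0.4393 0.2302 0.0215]
NR [174.2 189.5] [ 0.4368 -0.0323  0.0215]
FL [421.4 282.2] [0.6295 0.2287 0.0215]
FR [226.8 325.5] [ 0.6274 -0.0319  0.0215]
NL-FR 0.3226 NR-FL 0.3245 sides 0.2626 0.2606 0.1903 0.1905
```

View pics/c16.png

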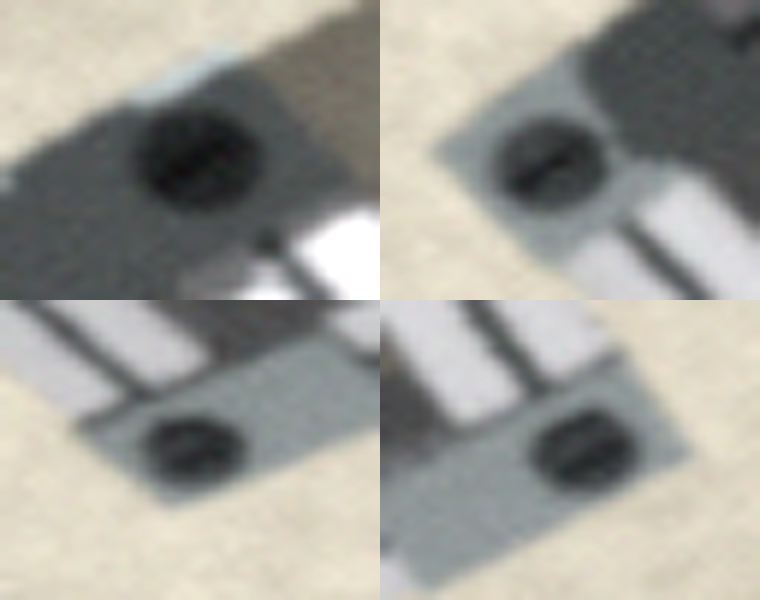

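View pics/t16c.png

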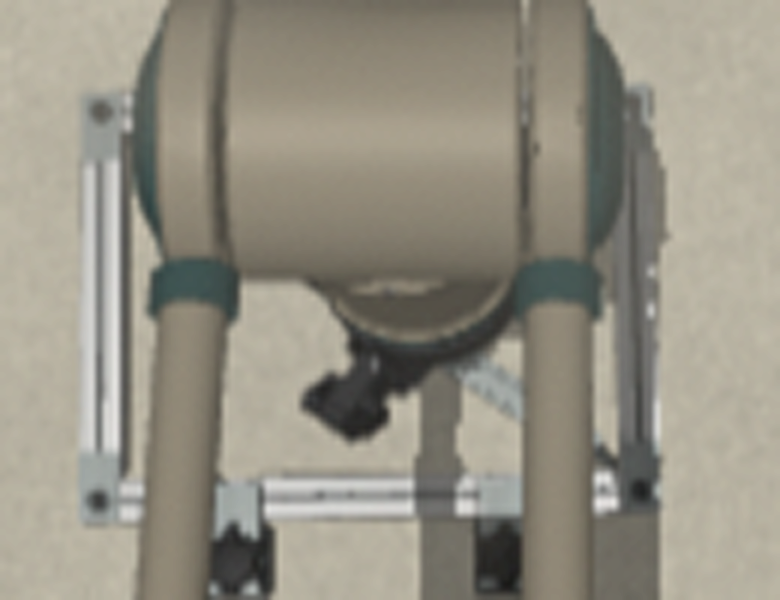

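Run:
```python
from h import *
s=load("s16");cv2.imwrite("pics/s16c.png",cv2.convertScaleAbs(s["color"],alpha=1.3))
```

```text
(no output)
```

View pics/s16c.png

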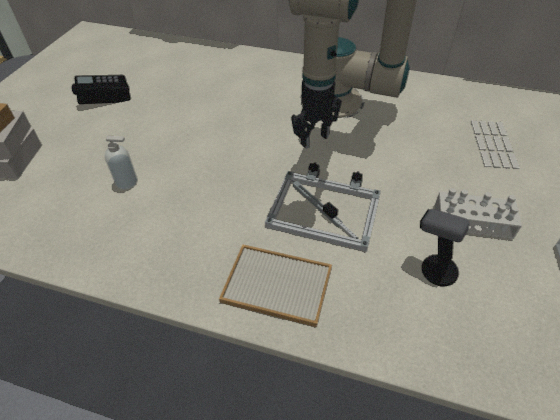

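The rule lies flat in the frame on its second diagonal, with its grip at (331,210). The bottle, pad, scanner and rack are where they started, and the arm is clear.

```bash
python3 -c "
from rig import *
print(sign_off())"
```

```text
the job is handed in; nothing more can be done
None
```

I measured both diagonals with the rule, and they agree to about 1.5 mm. That is within the 4 mm allowed, so I left the far rail where it was. I handed the job in at about 26 s of the 61 s.

| Diagonal | Reading | Pull at the nose when seated |
|---|---|---|
| Near left to far right | about 292.9 mm | up to about 4.5 N |
| Near right to far left | about 294.4 mm | up to about 5 N |

- **Method:** For each reading I pushed the closed rule's heel into the near corner, then drew the slide until the wrist force rose. The pull stayed below the 8 N that shifts the far rail. The lengths come from how far the gripper travelled between heel contact and nose contact, so each is good to about 1 mm.
- **Frame check:** After both readings, the corner screws in the wrist picture gave a difference of 1.2 mm the same way. Before I touched the frame they gave 1.9 mm. That change is within picture accuracy, so I saw no sign that the frame had moved.
- **Weaker check:** In the second measurement the arm hid the top view and the far rail hid the nose tip. That seating rests on the force rise and on the computed tip position, which came out within 1 mm of the corner.
- **Left behind:** The rule lies flat inside the frame on the near-right to far-left diagonal. I backed the nose off about 3 mm before letting go, so nothing presses on the frame. The last scene picture shows the other items where they started, with the arm clear.

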